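# Spin the wheel hubs and set the dragging one aside

## Task

Spin each of the three wheel hubs by its studs, at least half a turn in one direction, with all carriages still where they stand, and feel or watch which one drags instead of coasting freely. Then push the carriage of the dragging hub along its slide all the way to the far stop; leave the two sound hubs' carriages where they are, and do not disturb the other things on the bench.

Things in the scene. Friction and masses are not known exactly. Their poses are not given: they have to be found in the camera images.
- flange_a: rotating part of wheel hub a; it rides on carriage_a. Origin on the hub's upright axis, at table height; z up. Plain steel flange disc 140 mm across, its upper face 94 mm above the table, with a central boss 50 mm across rising to 100 mm and four upright brass wheel studs (14 mm thick, tops 124 mm above the table, on a circle of radius 55 mm) at 45, 135, 225 and 315 degrees from the flange's own x axis. Between studs the flange is clear.
- hub_a (a joint): turning angle of flange_a about its axis, rad, counter-clockwise from above positive, without end stops, full turns counted. Starts anywhere between -0.7 and 0.7, at rest. A sound hub coasts on for a second or more after a brisk flick that leaves the stud circle (a finger left between the studs stops it); the bad one stops at once when no longer pushed (it resists with about 0.05 to 0.2 N m, roughly 1 to 4 N at a stud, after up to about 0.6 rad of easier play).
- track_a: fixed steel slide under hub a, 330 mm long, 100 mm wide; its x axis points away from the robot along the slide (yaw within 0.1 rad of world x), origin at table height under the hub's starting place. Which of the three is left, middle or right varies. Tracks lie about 200 mm apart sideways.
- carriage_a (a joint): how far carriage_a (green block that carries hub a) has slid along the track's x axis, m: 0 at the start, 0.10 against the far stop. Slides stiffly (about 5 N plus 10 N per m/s) and stays where left.
- paddle_a (a point): middle of the upper edge of the carriage's upright green push plate, 90 mm on the robot's side of the hub axis. The plate is 60 mm wide (track y), 10 mm thick (track x), from 44 to 95 mm above the table; its robot-side face is free for pushing; 10 mm separate it from the flange's rim on the other side.
- flange_b: rotating part of wheel hub b; it rides on carriage_b. Origin on the hub's upright axis, at table height; z up. Plain steel flange disc 140 mm across, its upper face 94 mm above the table, with a central boss 50 mm across rising to 100 mm and four upright brass wheel studs (14 mm thick, tops 124 mm above the table, on a circle of radius 55 mm) at 45, 135, 225 and 315 degrees from the flange's own x axis. Between studs the flange is clear.
- hub_b (a joint): turning angle of flange_b about its axis, rad, counter-clockwise from above positive, without end stops, full turns counted. Starts anywhere between -0.7 and 0.7, at rest. A sound hub coasts on for a second or more after a brisk flick that leaves the stud circle (a finger left between the studs stops it); the bad one stops at once when no longer pushed (it resists with about 0.05 to 0.2 N m, roughly 1 to 4 N at a stud, after up to about 0.6 rad of easier play).
- track_b: fixed steel slide under hub b, 330 mm long, 100 mm wide; its x axis points away from the robot along the slide (yaw within 0.1 rad of world x), origin at table height under the hub's starting place. Which of the three is left, middle or right varies. Tracks lie about 200 mm apart sideways.
- carriage_b (a joint): how far carriage_b (green block that carries hub b) has slid along the track's x axis, m: 0 at the start, 0.10 against the far stop. Slides stiffly (about 5 N plus 10 N per m/s) and stays where left.
- paddle_b (a point): middle of the upper edge of the carriage's upright green push plate, 90 mm on the robot's side of the hub axis. The plate is 60 mm wide (track y), 10 mm thick (track x), from 44 to 95 mm above the table; its robot-side face is free for pushing; 10 mm separate it from the flange's rim on the other side.
- flange_c: rotating part of wheel hub c; it rides on carriage_c. Origin on the hub's upright axis, at table height; z up. Plain steel flange disc 140 mm across, its upper face 94 mm above the table, with a central boss 50 mm across rising to 100 mm and four upright brass wheel studs (14 mm thick, tops 124 mm above the table, on a circle of radius 55 mm) at 45, 135, 225 and 315 degrees from the flange's own x axis. Between studs the flange is clear.
- hub_c (a joint): turning angle of flange_c about its axis, rad, counter-clockwise from above positive, without end stops, full turns counted. Starts anywhere between -0.7 and 0.7, at rest. A sound hub coasts on for a second or more after a brisk flick that leaves the stud circle (a finger left between the studs stops it); the bad one stops at once when no longer pushed (it resists with about 0.05 to 0.2 N m, roughly 1 to 4 N at a stud, after up to about 0.6 rad of easier play).
- track_c: fixed steel slide under hub c, 330 mm long, 100 mm wide; its x axis points away from the robot along the slide (yaw within 0.1 rad of world x), origin at table height under the hub's starting place. Which of the three is left, middle or right varies. Tracks lie about 200 mm apart sideways.
- carriage_c (a joint): how far carriage_c (green block that carries hub c) has slid along the track's x axis, m: 0 at the start, 0.10 against the far stop. Slides stiffly (about 5 N plus 10 N per m/s) and stays where left.
- paddle_c (a point): middle of the upper edge of the carriage's upright green push plate, 90 mm on the robot's side of the hub axis. The plate is 60 mm wide (track y), 10 mm thick (track x), from 44 to 95 mm above the table; its robot-side face is free for pushing; 10 mm separate it from the flange's rim on the other side.
- piston: bystander: aluminium piston, 80 mm across, 66 mm high, standing; origin at its underside.
- socket_a: bystander: steel socket standing on end between tracks, 34 mm across, 62 mm high; origin at its underside.
- socket_b: bystander: steel socket standing on end between tracks, 30 mm across, 50 mm high; origin at its underside.
- ratchet: bystander: steel wrench lying flat, 220 mm long; origin at its underside.
- driver: bystander: black-handled screwdriver lying flat, 200 mm long; origin at its underside.
- grease: bystander: grey can, 72 mm across, 100 mm high; origin at its underside.

How it is judged:
By the outcome, as a careful person would: the job done as asked, in the order asked, and still so for the second after the job is handed in, with the robot touching nothing.
It also fails if it takes over 58 s, if anything falls off the work surface, if the arm or the gripper's body presses on something with over 40 N, if the wrist force passes 120 N, or if a joint passes its speed limit or range.

## Robot

A 7-joint arm with a two-finger parallel gripper is mounted at the origin on the work surface. World frame = base frame: x ahead of the robot, y to its left, z up, the work surface at z = 0. Lengths are in m, angles in rad, forces in N, time in s.
With the tool pointing down it reaches from about 0.425 to 1.025 m from the base axis. Payload 3.6 kg.
Tool frame: the origin (TCP) lies at the very end of the fingers, on their centre line; the grasp point (between the pads) lies 19 mm behind it (manip.hold_point_z is the distance from the TCP to the grasp point, in m); z points along the fingers, y is the direction in which the jaws open and shut (so a half turn about z gives the same grasp; the last joint's range is limited). The gripper opens to 85 mm and grips with 20 to 120 N. Pads are 22 mm wide; open, the fingers measure 114 mm over their backs; the gripper's body (76 mm by 85 mm) begins 54 mm behind the grasp point. The pads swing forward as they close: fully open they stand 13 mm farther back than shut.
Start: joints at [1.111, 0.591, 0.048, 1.609, -0.033, 0.943, -0.034], TCP at [0.259, -0.677, 0.231] pointing down, gripper open.
Joint ranges: [-2.69, 2.69], [-0.47, 2.24], [-1.27, 1.36], [0.19, 2.51], [-1.53, 4.68], [0.08, 2.07], [-3.09, 3.09]. Speed limits (rad/s): [2.57, 2.57, 3.14, 3.14, 3.14, 3.14, 3.14].

## Interface

Orientations are given as a 3x3 rotation matrix whose columns are the frame's x, y, z axes.
In Python, from plant import sensors, snapshot, close_job, regions_of, manip gives the robot as it stands.
- The arm moves only by the tool servo_tool, never from a script. Its argument "plan" is a list of rows, each a list of 2 entries, a list of its own where there are three numbers: the shift along the tool's x, y, z in cm, then the turn, a rotation vector about the tool's x, y, z in rad. In form: [[[tx, ty, tz], [wx, wy, wz]], ...]. A call has 1 to 8 rows; each row shifts and turns the pose as measured when the row begins, along the tool's axes as they then stand; what a row does not reach is not made up. A row lasts 1/8 s, in which the tool goes at most 62.5 mm and 10.7 degrees, less where a joint would pass 70% of its speed; a pose out of reach is approached as far as the arm can. A call with a gripper value outside its range is refused whole. "claw" is the finger opening in cm, from 0 to 8.54, set as the call begins (left out, the last holds). The fingers move at their own pace and stop on an object; "force" is the grip in N (left out, the last holds). Time passes only in rows, so rows that do not move let the fingers close. It gives the time, the measured TCP pose, the force and the opening at its end, in the units of the state.
- sensors.sense(): the state, without advancing time (a new reading comes with each control period).
- snapshot(name): name is "scene" or "top" or "wrist"; returns a dict with "img" (420x560x3 uint8, red, green, blue), "camera_matrix" (3x3 intrinsics, pixels), "k1" (the pictures are not rectified: a ray, as slopes to the right and down, at radius r is drawn at 1 + k1 r^2 times it, then the intrinsics apply), "cam_to_world" (4x4, takes a point from camera to world coordinates); the wrist camera has in their place "hand_eye" (4x4, takes a point from camera to tool coordinates, whose origin is the TCP and whose axes are the flange's). Camera axes: x right, y down, z forward; pixel columns grow to the right and rows downward; lengths in m; the calibration is good to about 2 mm. A picture is of the moment at which its call begins: read the wrist's pose just before it. There is no depth.
- close_job(): hands the job in, once; it reports no verdict.
Trained networks look in a picture, given as the dict that the camera call returned (one of the last four; its "shot" number tells which), for a name from the list of things; names that differ only in an ending like _2 or _b are one class to them, and where a whole thing is asked for, a point or a joint stands for the part that bears it (a point fixed in the world has none). Each returns a list of dicts, best first, with "confidence" (0 to 1); they miss things now and then, are a little off and sometimes report something else, mostly with a low value. They report only what shows in the picture. A call takes as long as a camera call.
- regions_of(picture, label): "pixels" (420x560 bool, what is visible of it) and "extent" ([left, top, right, bottom] in pixels, round what is visible of it).
The state is a dict: "t": time; "joint_positions": joint angles; "qd": joint speeds; "effort": joint torques, N m; "tool_pos": TCP position; "tcp_rot": TCP orientation; "wrist_force": force on the tool from outside, world axes, zero at the start; "ft_torque": the same for the moment, N m; "opening": finger opening in m.
Only numpy, scipy, OpenCV 4.12 (cv2) and the standard library are available. Lean on these libraries where they do the work, as an engineer would, in place of code of your own. Each camera call takes 0.05 s, during which the arm holds its last target. There are 200 camera calls.

## Working session

There is one attempt and no reset: what is moved stays moved. The work goes in short steps, Python scripts to look and compute and a tool call to move; the robot and the scene stay as the last step left them, time stands still between calls to the robot, and variables do not carry over. Pictures are saved under pics/ and viewed, about 8 in all and at most 12, crops included, and the job is handed in when it is done.

Besides the shell and the picture viewer there is one more tool, called after "Emit:" as name(argument=value, ...), one argument or row to a line, values as JSON. servo_tool: Moves the arm, as the interface text tells. Its arguments: {"type":"object","properties":{"plan":{"type":"array","items":{"type":"array"}},"claw":{"type":"number"},"force":{"type":"number"}},"required":["plan"]}

```bash
ls; mkdir -p pics; cat > h.py <<'E'
import numpy as np,cv2
from plant import sensors,snapshot,close_job,regions_of,manip
def save(p,n): cv2.imwrite('pics/'+n,p['img'][:,:,::-1])
def toworld(p,uv,z,T=None):
    K=np.array(p['camera_matrix']);T=np.array(p['cam_to_world']) if T is None else T
    x,y=(uv[0]-K[0,2])/K[0,0],(uv[1]-K[1,2])/K[1,1]
    d=np.hypot(x,y);r=d
    for _ in range(20): r=d/(1+p['k1']*r*r)
    s=r/d if d>0 else 1
    v=T[:3,:3]@[x*s,y*s,1];o=T[:3,3]
    return o+v*(z-o[2])/v[2]
def st():
    s=sensors.sense();print('t',round(s['t'],2),'p',np.round(s['tool_pos'],4),'F',np.round(s['wrist_force'],1),'op',round(s['opening'],3));return s
E
python3 - <<'E'
from h import *
s=st();print(np.round(s['tcp_rot'],3))
p=snapshot('top');save(p,'top1.png');print(np.round(p['cam_to_world'],3),p['camera_matrix'],p['k1'])
for l in ['flange_a','paddle_a','piston','socket_a','ratchet','driver','grease']:
    for r in regions_of(p,l)[:4]:
        print(l,round(r['confidence'],2),r['extent'])
        ys,xs=np.nonzero(r['pixels'])
        if len(xs): print('   ',np.round(toworld(p,(xs.mean(),ys.mean()),.094 if 'flange' in l else .05),3))
q=snapshot('scene');save(q,'scene1.png')
E
```

```text
pics
t 0.0 p [ 0.2591 -0.6762  0.2301] F [-1.2 -0.2 -0.6] op 0.086
[[ 0.934  0.358 -0.001]
 [ 0.358 -0.934  0.002]
 [-0.    -0.002 -1.   ]]
[[-0.000e+00 -9.930e-01  1.190e-01  3.270e-01]
 [-1.000e+00  1.000e-03  1.000e-02 -1.300e-02]
 [-1.000e-02 -1.190e-01 -9.930e-01  1.329e+00]
 [ 0.000e+00  0.000e+00  0.000e+00  1.000e+00]] [[479.66644116   0.         279.50779781]
 [  0.         479.66644116 203.97785896]
 [  0.           0.           1.        ]] -0.11496829155585056
flange_a 0.73 [181.7, 138.9, 231.6, 188.9]
    [0.582 0.199 0.094]
flange_a 0.68 [251.9, 132.6, 304.5, 183.5]
    [0.603 0.004 0.094]
flange_a 0.66 [326.9, 125.3, 379.4, 179.9]
    [ 0.605 -0.192  0.094]
paddle_a 0.86 [250.6, 130.6, 305.0, 193.2]
    [0.598 0.006 0.05 ]
paddle_a 0.82 [328.5, 128.7, 380.3, 196.4]
    [ 0.599 -0.196  0.05 ]
paddle_a 0.7 [177.7, 98.0, 229.9, 217.4]
    [0.605 0.2   0.05 ]
paddle_a 0.59 [176.9, 139.3, 233.8, 201.5]
    [0.578 0.205 0.05 ]
piston 0.78 [119.6, 167.9, 152.5, 200.5]
    [0.532 0.39  0.05 ]
piston 0.72 [250.5, 132.3, 305.0, 193.0]
    [0.597 0.004 0.05 ]
piston 0.7 [180.7, 138.4, 231.5, 188.8]
    [0.592 0.208 0.05 ]
piston 0.54 [253.2, 90.4, 303.2, 211.7]
    [0.624 0.003 0.05 ]
socket_a 0.64 [307.4, 213.4, 317.8, 223.7]
    [ 0.437 -0.092  0.05 ]
socket_a 0.55 [235.3, 205.9, 251.5, 218.3]
    [0.461 0.098 0.05 ]
socket_a 0.55 [139.0, 234.4, 193.1, 298.7]
    [0.295 0.293 0.05 ]
ratchet 0.66 [387.1, 185.5, 431.2, 253.2]
    [ 0.444 -0.349  0.05 ]
driver 0.85 [141.0, 235.1, 193.8, 296.8]
    [0.283 0.283 0.05 ]
```

```bash
python3 - <<'E'
import cv2
i=cv2.imread('pics/top1.png')[80:310,100:440];cv2.imwrite('pics/top1c.png',cv2.resize(i,None,fx=2.3,fy=2.3,interpolation=cv2.INTER_CUBIC))
E
```

```text
(no output)
```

View pics/top1c.png

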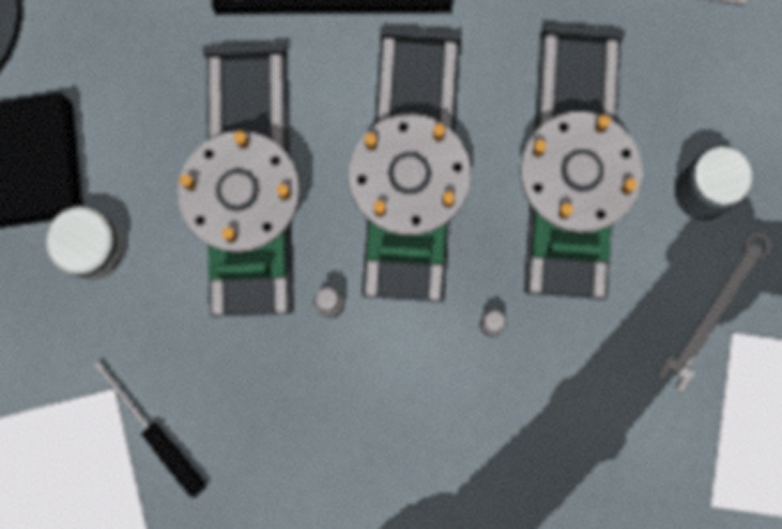

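View pics/scene1.png

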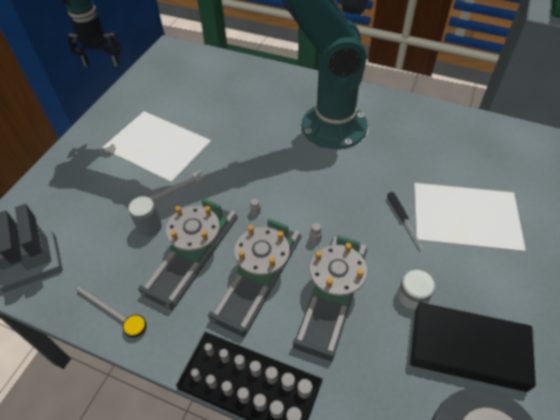

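The three hubs stand at crop (238,188), (408,172) and (582,170). The piston and the grease can are outside the row, with the sockets between the tracks and the wrench and driver nearer the robot. Next I'll fit the hub axes and stud angles.

```bash
cat >> h.py <<'E'
C0={'L':(.585,.199),'M':(.603,.004),'R':(.605,-.192)}
def studs(p,C=C0,T=None):
    hsv=cv2.cvtColor(p['img'],cv2.COLOR_RGB2HSV)
    m=cv2.inRange(hsv,(8,120,90),(28,255,255))
    n,lab,stt,c=cv2.connectedComponentsWithStats(m)
    out={k:[] for k in C}
    for i in range(1,n):
        if stt[i,4]<8: continue
        w=toworld(p,c[i],.114,T)[:2]
        for k in C:
            if .03<np.hypot(*(w-C[k]))<.08: out[k].append(w)
    return out
def report(p,C=C0,T=None):
    for k,v in studs(p,C,T).items():
        v=np.array(v)
        if not len(v): print(k,'none');continue
        c=v.mean(0) if len(v)==4 else np.array(C[k])
        d=v-c;print(k,len(v),'c',np.round(c,4),'r',np.round(np.hypot(*d.T),3),'ang',np.round(np.sort(np.degrees(np.arctan2(d[:,1],d[:,0]))%360)))
E
python3 - <<'E'
from h import *
p=snapshot('top');report(p)
hsv=cv2.cvtColor(p['img'],cv2.COLOR_RGB2HSV)
m=cv2.inRange(hsv,(60,110,30),(90,255,255))
n,lab,stt,c=cv2.connectedComponentsWithStats(m)
for i in range(1,n):
    if stt[i,4]>30: print(stt[i],np.round(toworld(p,c[i],.095),3))
E
```

```text
L 4 c [0.586  0.2006] r [0.056 0.055 0.055 0.055] ang [ 84. 174. 264. 355.]
M 4 c [0.6047 0.004 ] r [0.055 0.055 0.055 0.055] ang [ 52. 143. 233. 323.]
R 4 c [ 0.6083 -0.1931] r [0.055 0.055 0.055 0.055] ang [ 66. 156. 246. 337.]
[332 174  32  19 344] [ 0.523 -0.176  0.095]
[260 178  33  16 334] [0.519 0.007 0.095]
[192 183  32  17 333] [0.502 0.184 0.095]
```

Emit:
servo_tool(
  plan=[
    [[0,0,0],[0,0,0.183]],
    [[0,0,0],[0,0,0.183]],
  ],
  claw=0,
)

```text
t: 0.75
tool_pos: [0.2591, -0.6771, 0.2314]
tcp_rot: [[1.0, -0.011, 0.001], [-0.011, -1.0, 0.0], [0.001, -0.0, -1.0]]
wrist_force: [0.5, 0.5, -1.2]
opening: 0.0518
```

Emit:
servo_tool(
  plan=[
    [[3.3,-5.2,0],[0,0,0]],
    [[3.3,-5.2,0],[0,0,0]],
    [[3.3,-5.2,0],[0,0,0]],
    [[3.3,-5.2,0],[0,0,0]],
    [[3.3,-5.2,0],[0,0,0]],
    [[3.3,-5.2,0],[0,0,0]],
    [[3.3,-5.2,0],[0,0,0]],
    [[3.3,-5.2,0],[0,0,0]],
  ],
)

```text
t: 1.75
tool_pos: [0.5322, -0.2656, 0.2313]
tcp_rot: [[1.0, -0.025, 0.004], [-0.025, -1.0, -0.009], [0.004, 0.009, -1.0]]
wrist_force: [0.3, -1.0, 0.0]
opening: 0.0004
```

Emit:
servo_tool(
  plan=[
    [[2.5,-5.2,0],[0,0,0]],
    [[0,0,4],[0,0,0]],
    [[0,0,4],[0,0,0]],
    [[0,0,0],[0,0,0]],
  ],
)

```text
t: 2.25
tool_pos: [0.5672, -0.2041, 0.1514]
tcp_rot: [[1.0, -0.01, 0.012], [-0.009, -1.0, -0.007], [0.012, 0.007, -1.0]]
wrist_force: [-0.3, -0.6, -1.3]
opening: 0.0001
```

Emit:
servo_tool(
  plan=[
    [[-1.1,1.2,0],[0,0,0]],
    [[0,0,2.2],[0,0,0]],
    [[0,0,2.2],[0,0,0]],
    [[0,0,0],[0,0,0]],
  ],
)

```text
t: 2.75
tool_pos: [0.5571, -0.2245, 0.1137]
tcp_rot: [[1.0, -0.016, 0.021], [-0.016, -1.0, -0.013], [0.022, 0.013, -1.0]]
wrist_force: [-0.5, -0.6, 0.4]
opening: -0.0003
```

Emit:
servo_tool(
  plan=[
    [[1.5,0.9,0.6],[0,0,0]],
    [[2.0,1.0,0],[0,0,0]],
    [[2.4,0.2,0],[0,0,0]],
    [[2.3,-0.8,0],[0,0,0]],
  ],
)

```text
t: 3.25
tool_pos: [0.6433, -0.2475, 0.1159]
tcp_rot: [[0.999, -0.024, 0.029], [-0.023, -1.0, -0.019], [0.029, 0.018, -0.999]]
wrist_force: [-0.2, 0.3, -0.8]
opening: -0.0003
```

Emit:
servo_tool(
  plan=[
    [[0.6,-2.2,0.6],[0.018,-0.029,0]],
    [[0.5,-2.2,0.3],[0,0,0]],
    [[-0.5,-2.2,0],[0,0,0]],
  ],
)

```text
t: 3.62
tool_pos: [0.6548, -0.1805, 0.108]
tcp_rot: [[1.0, -0.025, 0.003], [-0.025, -1.0, -0.001], [0.003, 0.0, -1.0]]
wrist_force: [0.1, 0.0, 0.2]
opening: 0.0
```

Emit:
servo_tool(
  plan=[
    [[-0.3,-2.3,0],[0,0,0]],
    [[-1.6,-1.7,0],[0,0,0]],
    [[-2.3,-0.9,0],[0,0,0]],
    [[-1.5,-0.2,-5.5],[0,0,0]],
    [[0,0,-4],[0,0,0]],
  ],
)

```text
t: 4.25
tool_pos: [0.5867, -0.114, 0.2002]
tcp_rot: [[1.0, -0.014, -0.015], [-0.014, -1.0, 0.006], [-0.015, -0.005, -1.0]]
wrist_force: [1.5, -0.1, 0.1]
opening: 0.0001
```

```bash
python3 - <<'E'
from h import *
st();p=snapshot('top');report(p)
p=snapshot('top');report(p);st();save(p,'top2.png')
E
```

```text
t 4.25 p [ 0.5867 -0.114   0.2002] F [ 1.5 -0.1  0.1] op 0.0
L 4 c [0.5859 0.2002] r [0.056 0.055 0.055 0.055] ang [ 85. 174. 264. 354.]
M 4 c [0.6043 0.0041] r [0.055 0.056 0.055 0.055] ang [ 52. 143. 232. 323.]
R 1 c [ 0.605 -0.192] r [0.056] ang [272.]
L 4 c [0.5857 0.2004] r [0.056 0.055 0.055 0.055] ang [ 85. 174. 264. 355.]
M 4 c [0.6044 0.0041] r [0.055 0.055 0.055 0.055] ang [ 52. 143. 232. 323.]
R 1 c [ 0.605 -0.192] r [0.056] ang [282.]
t 4.35 p [ 0.5905 -0.1145  0.2032] F [0.6 0.4 0.6] op 0.0
```

Emit:
servo_tool(
  plan=[
    [[-2.0,-5.0,0],[-0.006,0.015,0]],
    [[-1.9,-4.9,0],[0,0,0]],
    [[0,0,0],[0,0,0]],
    [[0,0,4],[0,0,0]],
  ],
)

```text
t: 4.85
tool_pos: [0.5499, -0.0098, 0.1641]
tcp_rot: [[1.0, -0.011, 0.013], [-0.011, -1.0, -0.001], [0.013, 0.001, -1.0]]
wrist_force: [0.3, 0.4, -0.5]
opening: -0.0002
```

```bash
python3 - <<'E'
from h import *
st();p=snapshot('top');report(p)
p=snapshot('top');report(p);st();save(p,'top3.png')
E
```

```text
t 4.85 p [ 0.5499 -0.0098  0.1641] F [ 0.3  0.4 -0.5] op -0.0
L 4 c [0.5859 0.2003] r [0.056 0.055 0.055 0.055] ang [ 85. 174. 264. 354.]
M none
R 4 c [ 0.6082 -0.193 ] r [0.055 0.054 0.054 0.055] ang [ 20. 110. 200. 290.]
L 4 c [0.5857 0.2003] r [0.056 0.055 0.055 0.055] ang [ 85. 174. 264. 354.]
M none
R 4 c [ 0.6084 -0.1932] r [0.055 0.054 0.055 0.055] ang [ 28. 119. 208. 298.]
t 4.95 p [ 0.5439 -0.01    0.1591] F [-1.6  0.5  0.1] op -0.0
```

R coasts freely at about 3 rad/s and its centre hasn't moved, so it's sound. M is next.

Emit:
servo_tool(
  plan=[
    [[0.5,0,2.4],[0,-0.013,0]],
    [[0,0,2.2],[0,0,0]],
    [[0,0,0.2],[0,0,0]],
  ],
)

```text
t: 5.32
tool_pos: [0.5483, -0.0125, 0.1112]
tcp_rot: [[1.0, -0.015, -0.016], [-0.015, -1.0, -0.003], [-0.016, 0.003, -1.0]]
wrist_force: [0.8, -0.3, -0.4]
opening: 0.0
```

Emit:
servo_tool(
  plan=[
    [[1.5,1.7,0.3],[0,0.012,0]],
    [[1.9,1.0,0.1],[0,0,0]],
    [[2.2,0.1,0],[0,0,0]],
    [[2.0,-0.9,0],[0,0,0]],
  ],
)

```text
t: 5.82
tool_pos: [0.6288, -0.0411, 0.111]
tcp_rot: [[1.0, -0.021, 0.002], [-0.021, -1.0, -0.007], [0.002, 0.007, -1.0]]
wrist_force: [-0.6, 0.0, -0.1]
opening: 0.0001
```

Emit:
servo_tool(
  plan=[
    [[1.9,-1.3,0.3],[0,0,0]],
    [[0.8,-2.1,0.2],[0,0,0]],
    [[-0.3,-2.2,0],[0,0,0]],
  ],
)

```text
t: 6.2
tool_pos: [0.6606, 0.0092, 0.1091]
tcp_rot: [[0.999, -0.03, 0.012], [-0.029, -1.0, -0.01], [0.012, 0.01, -1.0]]
wrist_force: [-0.4, 0.0, -0.4]
opening: 0.0
```

Emit:
servo_tool(
  plan=[
    [[-1.0,-2.1,0],[0,0,0]],
    [[-1.8,-1.6,0],[0,0,0]],
    [[-2.2,-0.7,0],[0,0,0]],
    [[-1.6,0.3,-5.5],[0,0,0]],
    [[0,0,-4],[0,0,0]],
    [[-1,-6,0],[0,0,0]],
  ],
)

```text
t: 6.95
tool_pos: [0.5743, 0.1196, 0.2042]
tcp_rot: [[1.0, -0.027, 0.002], [-0.027, -1.0, -0.01], [0.003, 0.01, -1.0]]
wrist_force: [1.3, 1.7, -0.5]
opening: -0.0002
```

```bash
python3 - <<'E'
from h import *
st();p=snapshot('top');report(p)
p=snapshot('top');report(p);st();save(p,'top4.png')
E
```

```text
t 6.95 p [0.5743 0.1196 0.2042] F [ 1.3  1.7 -0.5] op -0.0
L 1 c [0.585 0.199] r [0.059] ang [83.]
M 4 c [0.6047 0.0042] r [0.057 0.055 0.055 0.055] ang [  5.  96. 185. 275.]
R 4 c [ 0.6089 -0.1932] r [0.057 0.055 0.055 0.056] ang [ 79. 169. 258. 348.]
L none
M 4 c [0.6043 0.0043] r [0.056 0.055 0.055 0.056] ang [ 13. 103. 193. 283.]
R 4 c [ 0.6083 -0.193 ] r [0.056 0.055 0.055 0.055] ang [ 82. 172. 261. 352.]
t 7.05 p [0.5696 0.1339 0.2014] F [ 0.6  0.8 -0.4] op 0.0
```

M coasts too. Now L.

Emit:
servo_tool(
  plan=[
    [[-2.0,-2.0,0],[-0.01,-0.003,0]],
    [[0,0,4.2],[0,0,0]],
    [[0,0,2],[0,0,0]],
    [[0,0,0],[0,0,0]],
  ],
)

```text
t: 7.55
tool_pos: [0.5404, 0.1605, 0.1387]
tcp_rot: [[1.0, 0.007, -0.012], [0.007, -1.0, -0.011], [-0.012, 0.011, -1.0]]
wrist_force: [-0.1, -1.5, -0.0]
opening: -0.0001
```

Emit:
servo_tool(
  plan=[
    [[0.6,0,1.5],[0.01,0.012,0]],
    [[0,0,1.5],[0,0,0]],
    [[0,0,0],[0,0,0]],
  ],
)

```text
t: 7.92
tool_pos: [0.5446, 0.1619, 0.1095]
tcp_rot: [[1.0, 0.01, 0.0], [0.01, -1.0, -0.0], [0.0, 0.0, -1.0]]
wrist_force: [-0.8, 0.7, 0.2]
opening: -0.0
```

Emit:
servo_tool(
  plan=[
    [[1.5,0.9,0.1],[0,0,0]],
    [[1.8,0.4,0],[0,0,0]],
    [[1.8,-0.2,0],[0,0,0]],
    [[1.6,-0.9,0],[0,0,0]],
  ],
)

```text
t: 8.43
tool_pos: [0.6167, 0.1582, 0.1104]
tcp_rot: [[1.0, 0.007, 0.002], [0.007, -1.0, -0.0], [0.002, 0.0, -1.0]]
wrist_force: [0.7, 0.0, -0.7]
opening: -0.0001
```

Emit:
servo_tool(
  plan=[
    [[1.5,-1.1,0.2],[0,0,0]],
    [[0.7,-1.7,0],[0,0,0]],
    [[0,-1.8,0],[0,0,0]],
    [[-0.6,-1.7,0],[0,0,0]],
  ],
)

```text
t: 8.93
tool_pos: [0.6378, 0.2204, 0.1095]
tcp_rot: [[1.0, 0.002, 0.005], [0.002, -1.0, -0.002], [0.005, 0.002, -1.0]]
wrist_force: [-0.6, -0.4, -0.6]
opening: -0.0002
```

```bash
python3 - <<'E'
from h import *
st();p=snapshot('top');save(p,'top5.png');report(p)
E
```

```text
t 8.93 p [0.6378 0.2204 0.1095] F [-0.6 -0.4 -0.6] op -0.0
L 3 c [0.585 0.199] r [0.058 0.056 0.052] ang [ 43. 225. 316.]
M 4 c [0.6049 0.0041] r [0.056 0.055 0.055 0.055] ang [ 90. 180. 269. 359.]
R 4 c [ 0.608  -0.1929] r [0.055 0.055 0.054 0.054] ang [ 41. 131. 221. 311.]
```

Emit:
servo_tool(
  plan=[
    [[-1.2,-1.7,0],[0,0,0]],
    [[-1.8,-1.2,0],[0,0,0]],
    [[-2.1,-0.3,0],[0,0,0]],
    [[-1.8,0.4,0],[0,0,0]],
    [[-1.2,0.6,-5.0],[0,0,0]],
    [[-2,0,-5],[0,0,0]],
    [[-5,0,0],[0,0,0]],
  ],
)

```text
t: 9.85
tool_pos: [0.4749, 0.252, 0.2117]
tcp_rot: [[1.0, 0.011, 0.004], [0.011, -1.0, 0.003], [0.005, -0.003, -1.0]]
wrist_force: [-0.7, 1.7, -0.8]
opening: -0.0001
```

```bash
python3 - <<'E'
from h import *
st();p=snapshot('top');report(p);save(p,'top6.png')
p=snapshot('top');report(p);st()
E
```

```text
t 9.85 p [0.4749 0.252  0.2117] F [-0.7  1.7 -0.8] op -0.0
L 4 c [0.5874 0.201 ] r [0.056 0.055 0.055 0.056] ang [ 81. 172. 261. 352.]
M 4 c [0.6047 0.0042] r [0.056 0.055 0.056 0.055] ang [ 12. 103. 192. 282.]
R 4 c [ 0.6079 -0.1929] r [0.055 0.055 0.054 0.055] ang [ 41. 131. 221. 311.]
L 4 c [0.5872 0.2012] r [0.056 0.056 0.055 0.055] ang [ 81. 171. 259. 351.]
M 4 c [0.6046 0.0042] r [0.055 0.055 0.055 0.055] ang [ 12. 103. 192. 283.]
R 4 c [ 0.6079 -0.193 ] r [0.055 0.055 0.055 0.055] ang [ 41. 131. 221. 311.]
t 9.95 p [0.4646 0.2498 0.2079] F [-0.7  0.  -0.9] op -0.0
```

L doesn't coast. It stopped right after the finger left, while R and M were still turning at the same delay. L is the dragging hub. Next I'll get its track yaw and plate position.

```bash
python3 - <<'E'
from h import *
s=st();p=snapshot('top')
a=toworld(p,(207.4,100.9),.03);b=toworld(p,(208.3,214.8),.03);d=a-b;print(a,b,'yaw',d[1]/d[0])
i=p['img'][90:230,165:260,::-1];cv2.imwrite('pics/L.png',cv2.resize(i,None,fx=4,fy=4,interpolation=cv2.INTER_CUBIC))
E
```

```text
t 9.95 p [0.4646 0.2498 0.2079] F [-0.7  0.  -0.9] op -0.0
[0.77590933 0.20378285 0.03      ] [0.45263182 0.19442977 0.03      ] yaw 0.028932028025955757
```

View pics/L.png

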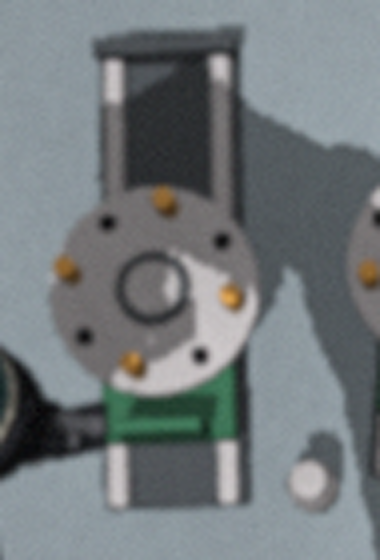

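Emit:
servo_tool(
  plan=[
    [[0,4.8,0],[0,0,0]],
    [[0,0,0],[0,0,0]],
    [[0,0,4.5],[0,0,0]],
    [[0,0,3],[0,0,0]],
    [[0,0,0],[0,0,0]],
  ],
)

```text
t: 10.62
tool_pos: [0.4699, 0.205, 0.1322]
tcp_rot: [[1.0, 0.019, -0.001], [0.019, -1.0, 0.002], [-0.001, -0.002, -1.0]]
wrist_force: [-0.1, 0.4, 1.0]
opening: 0.0001
```

Emit:
servo_tool(
  plan=[
    [[-1.4,0.8,0],[0,0,0]],
    [[0,0,3],[0,0,0]],
    [[0,0,2.6],[0,0,0]],
    [[0,0,0.2],[0,0,0]],
  ],
)

```text
t: 11.12
tool_pos: [0.4561, 0.1977, 0.0775]
tcp_rot: [[1.0, 0.019, 0.004], [0.019, -1.0, 0.005], [0.005, -0.005, -1.0]]
wrist_force: [0.1, -0.5, 1.2]
opening: -0.0
```

Emit:
servo_tool(
  plan=[
    [[1,0,0.5],[0,0,0]],
    [[1.2,0,0.2],[0,0,0]],
    [[1.2,0,0],[0,0,0]],
    [[1.2,0,0],[0,0,0]],
    [[1.2,0,0],[0,0,0]],
    [[1.2,0,0],[0,0,0]],
  ],
)

```text
t: 11.88
tool_pos: [0.5167, 0.1997, 0.0728]
tcp_rot: [[1.0, 0.024, -0.02], [0.024, -1.0, 0.002], [-0.02, -0.003, -1.0]]
wrist_force: [-5.7, 0.5, 2.9]
opening: -0.0004
```

Emit:
servo_tool(
  plan=[
    [[1.3,0,0],[0,0.02,0]],
    [[1.3,0,0],[0,0,0]],
    [[1.3,0,0],[0,0,0]],
    [[1.2,0,0],[0,0.01,0]],
    [[1.0,0,0],[0,0,0]],
  ],
)

```text
t: 12.5
tool_pos: [0.5655, 0.2015, 0.0728]
tcp_rot: [[0.999, 0.028, -0.022], [0.028, -1.0, -0.001], [-0.022, 0.0, -1.0]]
wrist_force: [-5.5, 0.6, 3.3]
opening: 0.0002
```

Emit:
servo_tool(
  plan=[
    [[1.0,0,0],[0,0.02,0]],
    [[0.9,0,0],[0,0,0]],
    [[0.8,0,0],[0,0,0]],
    [[0.8,0,0],[0,0,0]],
  ],
)

```text
t: 13.0
tool_pos: [0.5769, 0.2016, 0.0719]
tcp_rot: [[0.998, 0.032, -0.055], [0.031, -0.999, -0.009], [-0.055, 0.007, -0.998]]
wrist_force: [-14.7, 0.5, 10.5]
opening: -0.0002
```

Emit:
servo_tool(
  plan=[
    [[0.7,0,0],[0,0,0]],
    [[0.7,0,0],[0,0,0]],
  ],
)

```text
t: 13.25
tool_pos: [0.5762, 0.2015, 0.0717]
tcp_rot: [[0.996, 0.034, -0.087], [0.033, -0.999, -0.014], [-0.087, 0.011, -0.996]]
wrist_force: [-13.3, -0.5, 11.2]
opening: 0.0003
```

```bash
python3 - <<'E'
from h import *
st();p=snapshot('top');C=dict(C0);C['L']=(.687,.203);report(p,C);save(p,'top7.png')
E
```

```text
t 13.25 p [0.5762 0.2015 0.0717] F [-13.3  -0.5  11.2] op 0.0
L 2 c [0.687 0.203] r [0.055 0.053] ang [258. 353.]
M 4 c [0.6046 0.004 ] r [0.055 0.055 0.056 0.055] ang [ 12. 103. 193. 283.]
R 4 c [ 0.6079 -0.1928] r [0.055 0.055 0.055 0.054] ang [ 41. 131. 221. 311.]
```

Emit:
servo_tool(
  plan=[
    [[-2,0,0],[0,0.05,0]],
    [[-2.5,0,0],[0,0.03,0]],
    [[-4,0,0],[0,0,0]],
    [[-4,0,-4],[0,0,0]],
    [[-4,0,-4],[0,0,0]],
    [[0,0,-4],[0,0,0]],
    [[0,0,0],[0,0,0]],
  ],
)

```text
t: 14.18
tool_pos: [0.4171, 0.1987, 0.2018]
tcp_rot: [[0.999, 0.031, 0.013], [0.032, -0.999, -0.003], [0.013, 0.004, -1.0]]
wrist_force: [-0.3, 0.1, 0.9]
opening: 0.0
```

```bash
python3 - <<'E'
from h import *
st();p=snapshot('top');C=dict(C0);C['L']=(.687,.203);report(p,C)
i=p['img'][80:310,100:440,::-1];cv2.imwrite('pics/end.png',cv2.resize(i,None,fx=2.3,fy=2.3,interpolation=cv2.INTER_CUBIC))
E
```

```text
t 14.18 p [0.4171 0.1987 0.2018] F [-0.3  0.1  0.9] op 0.0
L 4 c [0.6862 0.2045] r [0.056 0.055 0.056 0.054] ang [ 81. 170. 259. 351.]
M 4 c [0.6045 0.0041] r [0.056 0.055 0.056 0.056] ang [ 12. 103. 193. 283.]
R 4 c [ 0.6079 -0.1929] r [0.055 0.055 0.055 0.055] ang [ 41. 131. 221. 311.]
```

View pics/end.png

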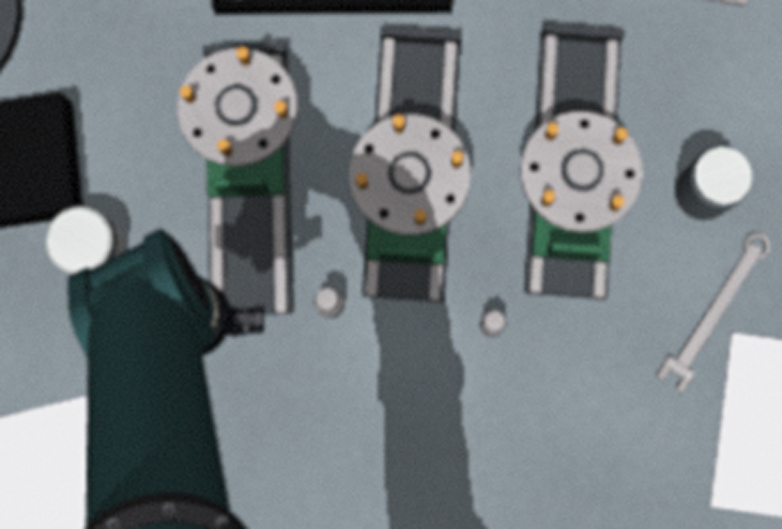

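```bash
python3 - <<'E'
from h import *
print(close_job())
E
```

```text
the job is handed in; nothing more can be done
None
```

I spun all three hubs counter-clockwise by their studs. The left hub was the one that drags, so I pushed its carriage to the far stop and handed the job in at about 14 s.

- **Which hub drags:** After the finger lifted clear, the right hub was still coasting at about 3.5 rad/s and the middle one at about 2.7 rad/s. The left hub was already still at its first check, about 0.3 s after release.
- **How far they turned:** The left hub turned about 267°, and the middle about 240° while pushed, plus its coasting. For the right hub I judged the turn from the finger's path, also past half a turn, because the arm hid its studs for part of the spin.
- **Carriages:** The left hub's axis ended 100 mm from its start. The carriage stopped moving and the push force rose from about 6 N to about 14 N, so it is against the stop. The middle and right axes are within 1 mm of where they began.
- **Other things on the bench:** In the last picture the sockets, wrench, piston and grease can look unmoved. The arm hid the screwdriver, but no move went near it.

One check was slightly off: the left carriage seemed to creep about 1.5 mm while its hub was being spun, before the push.

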